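Set out the doming punches in working order

TASK

Before doming some discs, set out the four steel doming punches in working order: stand them upright, ball up, one in each pocket of the wooden punch stand, with the largest ball in the pocket next to the steel doming block and the others following in falling size, so that the smallest is at the far end by the anvil. Do not let any punch fall over; their balls are polished.

Things in the scene. Friction and masses are not known exactly. Their poses are not given: they have to be found in the camera images.
- punch_22: The smallest of four polished steel doming punches: a ball of 22 mm diameter on a round shank. It stands upright on its flat foot, ball up. Origin: centre of the foot's underside; z runs up its axis. Ball centre 66 mm above the origin, top 77 mm. The shank is 24 mm in diameter from the foot to 28 mm up, then tapers evenly to a neck of 14 mm diameter at 58 mm just under the ball. Mass about 170 g, varying by a fifth. Easily gripped by the ball from above.
- punch_30: The second smallest of four polished steel doming punches: a ball of 30 mm diameter on a round shank. It stands upright on its flat foot, ball up. Origin: centre of the foot's underside; z runs up its axis. Ball centre 70 mm above the origin, top 85 mm. The shank is 24 mm in diameter from the foot to 28 mm up, then tapers evenly to a neck of 17 mm diameter at 58 mm just under the ball. Mass about 240 g, varying by a fifth. Easily gripped by the ball from above.
- punch_38: The second largest of four polished steel doming punches: a ball of 38 mm diameter on a round shank. It stands upright on its flat foot, ball up. Origin: centre of the foot's underside; z runs up its axis. Ball centre 74 mm above the origin, top 93 mm. The shank is 24 mm in diameter from the foot to 28 mm up, then tapers evenly to a neck of 20 mm diameter at 58 mm just under the ball. Mass about 360 g, varying by a fifth. Easily gripped by the ball from above.
- punch_46: The largest of four polished steel doming punches: a ball of 46 mm diameter on a round shank. It stands upright on its flat foot, ball up. Origin: centre of the foot's underside; z runs up its axis. Ball centre 78 mm above the origin, top 101 mm. The shank is 24 mm in diameter from the foot to 28 mm up, then tapers evenly to a neck of 22 mm diameter at 58 mm just under the ball. Mass about 530 g, varying by a fifth. Easily gripped by the ball from above.
- pocket_1: Grey felt-lined round pocket 1 of 4, numbered along the row, in a fixed beech punch stand (66 mm wide, 276 mm long, top 28 mm above the bench, on a base 70 x 284 mm). Origin: centre of the pocket's felt floor, 12 mm above the bench and 16 mm below the stand's top; pocket 44 mm in diameter, 66 mm from centre to centre; x points across the row, y along the row from pocket 1 to pocket 4, z up. Empty at the start.
- pocket_2: Grey felt-lined round pocket 2 of 4, numbered along the row, in a fixed beech punch stand (66 mm wide, 276 mm long, top 28 mm above the bench, on a base 70 x 284 mm). Origin: centre of the pocket's felt floor, 12 mm above the bench and 16 mm below the stand's top; pocket 44 mm in diameter, 66 mm from centre to centre; x points across the row, y along the row from pocket 1 to pocket 4, z up. Empty at the start.
- pocket_3: Grey felt-lined round pocket 3 of 4, numbered along the row, in a fixed beech punch stand (66 mm wide, 276 mm long, top 28 mm above the bench, on a base 70 x 284 mm). Origin: centre of the pocket's felt floor, 12 mm above the bench and 16 mm below the stand's top; pocket 44 mm in diameter, 66 mm from centre to centre; x points across the row, y along the row from pocket 1 to pocket 4, z up. Empty at the start.
- pocket_4: Grey felt-lined round pocket 4 of 4, numbered along the row, in a fixed beech punch stand (66 mm wide, 276 mm long, top 28 mm above the bench, on a base 70 x 284 mm). Origin: centre of the pocket's felt floor, 12 mm above the bench and 16 mm below the stand's top; pocket 44 mm in diameter, 66 mm from centre to centre; x points across the row, y along the row from pocket 1 to pocket 4, z up. Empty at the start.
- doming_block: Fixed steel doming block, a 60 mm cube with round hollows in its faces, standing on the bench beyond one end of the stand's row (either end: by pocket 1 or by pocket 4), its centre 95 to 120 mm from the nearest pocket. Origin: centre of its underside.
- anvil: Fixed small bench anvil on a round blue foot (80 mm diameter), 73 mm high, with a cone horn reaching 80 mm along its +x axis and a flat horn 64 mm along -x, beyond the other end of the row, its centre 95 to 120 mm from the nearest pocket. Not to be used. Origin: centre of its underside. (Also about, all lower than 45 mm: pliers, hammer and loupe lying out to the sides, a dish of brass discs beyond the stand.)
There are look-alikes about, which are no part of the job. Leave any green or purple look-alike of the punch_38 alone.

How it is judged:
By the outcome, as a careful person would: the job done as asked, in the order asked, and still so for the second after the job is handed in, with the robot touching nothing.
It also fails if it takes over 112 s, if anything falls off the work surface, if the arm or the gripper's body presses on something with over 40 N, if the wrist force passes 120 N, or if a joint passes its speed limit or range.

ROBOT

A 6-joint arm with a two-finger parallel gripper is mounted at the origin on the work surface. World frame = base frame: x ahead of the robot, y to its left, z up, the work surface at z = 0. Lengths are in m, angles in degrees, forces in N, time in s.
With the tool pointing down it reaches from about 0.4 to 0.825 m from the base axis. Payload 7 kg.
Tool frame: the origin (TCP) lies between the finger pads; the fingertips stand 19 mm ahead of it and the grasp point (between the pads) is the TCP; x points along the fingers, y is the direction in which the jaws open and shut, and the axes are right-handed (so a half turn about x gives the same grasp; the last joint's range is limited). The gripper opens to 88 mm and grips with 3 to 60 N. Pads are 19 mm wide; open, the fingers measure 130 mm over their backs; the gripper's body (78 mm by 193 mm) begins 47 mm behind the grasp point.
Start: joints at [-53.852, 20.546, 0.682, 0, -70.136, -16.507], TCP at [0.227, -0.636, 0.246] pointing down, gripper open.
Joint ranges: [-176.03, 176.03], [-82.01, 121.73], [-58.28, 71.71], [-173.87, 95.51], [-174.79, -0.11], [-173.66, 173.66]. Speed limits (degrees/s): [136.94, 136.94, 172.46, 180, 180, 180].

INTERFACE

Orientations are given as [roll, pitch, yaw] about the fixed x, y, z axes, in that order (R = Rz(yaw) Ry(pitch) Rx(roll)).
In Python, from plant import * gives the robot as it stands.
- The arm moves only by the tool step_arm, never from a script. Its argument "steps" is a list of rows, each a list of 2 entries, a list of its own where there are three numbers: the shift along the tool's x, y, z in units of 0.02 m (1.0 is 0.02 m), then the turn about the tool's x in units of 6 degrees (1.0 is 6 degrees). A call has 1 to 20 rows; each row shifts and turns the commanded pose from where the row before left it, along the tool's axes as they then stand; what a row does not reach is not made up. A row lasts 1/12 s, in which the tool goes at most 41.7 mm and 7.16 degrees, less where a joint would pass 70% of its speed; a pose out of reach is approached as far as the arm can. A call with a number of a shift or a turn outside -1 to 1 is refused whole. A call with a gripper value outside its range is refused whole. "fingers" is the closure, from 0 (fully open) to 1 (shut), set as the call begins (left out, the last holds). The fingers move at their own pace and stop on an object; "grip_force" is the grip in N (left out, the last holds). Time passes only in rows, so rows that do not move let the fingers close. It gives the time, the measured TCP pose, the force and the opening at its end, in the units of the state.
- get_state(): the state, without advancing time (a new reading comes with each control period).
- capture(name): name is "scene" or "top" or "wrist"; returns the picture (480x640x3 uint8, blue, green, red); there is no depth.
- camera_model(name): a dict with "intrinsics" (3x3 intrinsics, pixels), "dist_coeffs" ([k1, k2, p1, p2, k3] as OpenCV has them; the pictures are not rectified), "rvec" (rotation vector, rad) and "tvec" (3), from world to camera coordinates, as OpenCV has them. Camera axes: x right, y down, z forward; pixel columns grow to the right and rows downward; lengths in m; the calibration is good to about 2 mm. A picture is of the moment at which its call begins: read the wrist's pose just before it. camera_model takes no time and is no camera call; for the wrist camera it gives the pose at the moment of the call.
- close_job(): hands the job in, once; it reports no verdict.
The state is a dict: "time_s": time; "joints": joint angles; "qd": joint speeds; "joint_torque": joint torques, N m; "tcp_pos": TCP position; "eef_rot": TCP orientation; "contact_force": force on the tool from outside, world axes, zero at the start; "moment": the same for the moment, N m; "gripper_width": finger opening in m.
Only numpy, scipy, OpenCV 4.12 (cv2) and the standard library are available. Lean on these libraries where they do the work, as an engineer would, in place of code of your own. Each camera call takes 0.05 s, during which the arm holds its last target.

## Working session

There is one attempt and no reset: what is moved stays moved. The work goes in short steps, Python scripts to look and compute and a tool call to move; the robot and the scene stay as the last step left them, time stands still between calls to the robot, and variables do not carry over. Pictures are saved under pics/ and viewed, and the job is handed in when it is done.

Besides the shell and the picture viewer there is one more tool, called after ">>>" as name([rows], argument=value, ...), one row to a line, values as JSON. step_arm: Moves the arm, as the interface text tells. Its arguments: {"type":"object","properties":{"steps":{"type":"array","items":{"type":"array"}},"fingers":{"type":"number"},"grip_force":{"type":"number"}},"required":["steps"]}

```bash
mkdir -p pics; ls
python3 - <<'E'
from plant import *
import cv2
for n in ("scene","top","wrist"):
    m=camera_model(n); im=capture(n); cv2.imwrite(f"pics/{n}0.png",im)
    print(n,m)
print(get_state())
E
```

```text
pics
scene {'intrinsics': array([[600.23033619,   0.        , 312.76170978],
       [  0.        , 600.23033619, 240.60504396],
       [  0.        ,   0.        ,   1.        ]]), 'dist_coeffs': array([-0.12949991,  0.        ,  0.        ,  0.        ,  0.        ]), 'rvec': array([ 1.79107844,  1.86530362, -0.64876592]), 'tvec': array([ 0.03183303, -0.41596064,  1.29233418])}
top {'intrinsics': array([[533.98595932,   0.        , 323.54600842],
       [  0.        , 533.98595932, 247.2226399 ],
       [  0.        ,   0.        ,   1.        ]]), 'dist_coeffs': array([0.04449819, 0.        , 0.        , 0.        , 0.        ]), 'rvec': array([ 2.15419772, -2.12474235,  0.18892586]), 'tvec': array([-0.02081128,  0.58751941,  0.92736496])}
wrist {'intrinsics': array([[348.3755675 ,   0.        , 315.38647817],
       [  0.        , 348.3755675 , 234.52645968],
       [  0.        ,   0.        ,   1.        ]]), 'dist_coeffs': array([0.00218598, 0.        , 0.        , 0.        , 0.        ]), 'rvec': array([-1.71119619, -2.42689981, -0.32985489]), 'tvec': array([ 0.67429423, -0.03382214,  0.38980536])}
{'time_s': 0.15, 'joints': array([-5.38527411e+01,  2.05827874e+01,  6.46375893e-01, -1.47423088e-02,
       -7.01363487e+01, -1.65052990e+01]), 'qd': array([-0.0312275 , -0.09401498,  0.20032612,  0.13583549, -0.13319949,
        0.02422109]), 'joint_torque': array([-1.67910213e-03, -5.83275676e+01,  2.93287271e+01,  7.00125799e+00,
        8.74050369e-03, -1.24694984e-04]), 'tcp_pos': array([ 0.22673958, -0.63541261,  0.24483293]), 'eef_rot': array([ 95.72127989,  89.92593112, 115.35822181]), 'contact_force': array([ 0.35406227, -0.67607002, -0.16914455]), 'moment': array([-0.0371609 ,  0.09272889,  0.02066208]), 'gripper_width': 0.08740668188713936}
```

View pics/scene0.png

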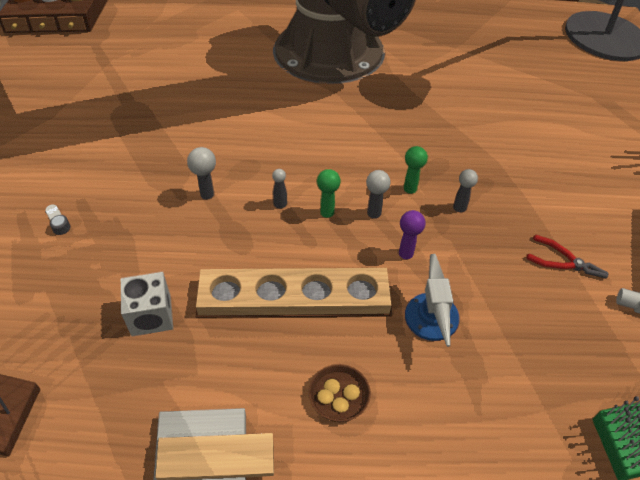

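View pics/top0.png

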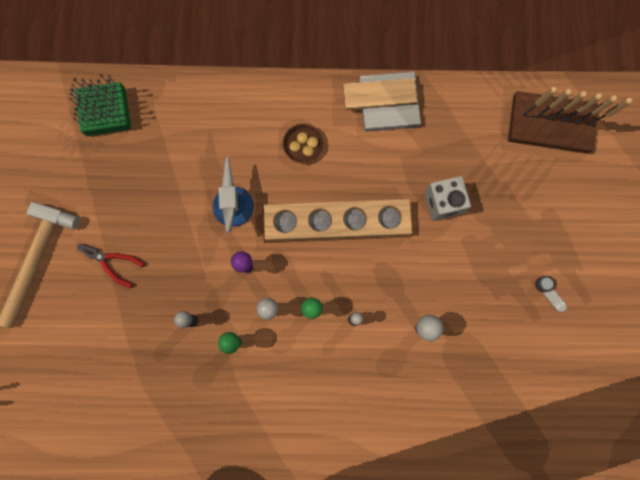

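View pics/wrist0.png

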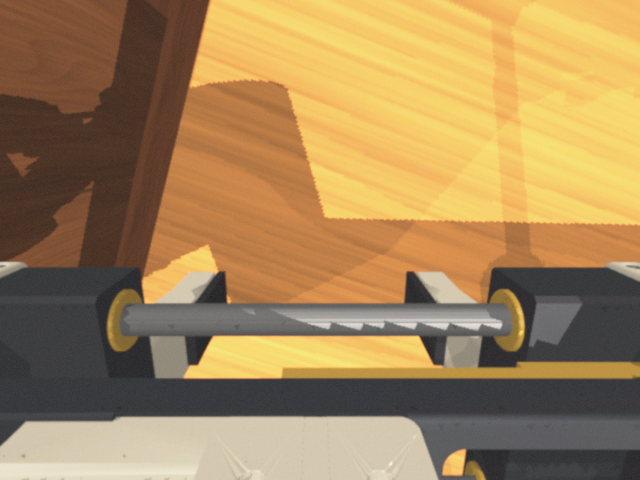

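Top view: the grey balls sit at about (430,327) for 46, (356,319) for 22, (267,308) for 38 and (184,320) for 30. The green look-alikes are at (312,308) and (229,343), the purple one at (242,262). The stand pockets run from (286,221) to (390,217), with the block at the right (448,198) and the anvil at the left (233,205). I'll measure these next.

```bash
cat > h.py <<'E'
import numpy as np, cv2
from plant import *
def ray(m,uv):
    R,_=cv2.Rodrigues(m["rvec"]); t=np.array(m["tvec"]).ravel()
    n=cv2.undistortPoints(np.array([[uv]],float),m["intrinsics"],m["dist_coeffs"])[0,0]
    d=R.T@np.array([n[0],n[1],1]); o=-R.T@t
    return o,d
def onplane(m,uv,z):
    o,d=ray(m,uv); return o+d*(z-o[2])/d[2]
def proj(m,p):
    return cv2.projectPoints(np.array([p],float),m["rvec"],m["tvec"],m["intrinsics"],m["dist_coeffs"])[0].ravel()
E
cat > s.py <<'E'
from h import *
import cv2
for n in ("top","scene"):
    im=cv2.imread(f"pics/{n}0.png"); m=camera_model(n)
    hsv=cv2.cvtColor(im,cv2.COLOR_BGR2HSV)
    masks={"grey":(hsv[...,1]<45)&(hsv[...,2]>75),"green":(abs(hsv[...,0].astype(int)-60)<20)&(hsv[...,1]>100),"purple":(abs(hsv[...,0].astype(int)-140)<12)&(hsv[...,1]>80)}
    for k,mk in masks.items():
        c,l,s,ce=cv2.connectedComponentsWithStats(mk.astype(np.uint8))
        for i in range(1,c):
            if 60<s[i][4]<3000:
                print(n,k,s[i],ce[i].round(1),onplane(m,ce[i],.074)[:2].round(4),"z.012",onplane(m,ce[i],.012)[:2].round(4))
E
python3 s.py
```

```text
top grey [360  73  54   8 253] [386.5  76.5] [ 0.9097 -0.1263] z.012 [ 0.9416 -0.1344]
top grey [ 363  104   57   26 1167] [390.9 116.9] [ 0.8302 -0.1342] z.012 [ 0.8569 -0.1428]
top grey [215 159  22  72 748] [227.3 197.9] [0.671 0.162] z.012 [0.6872 0.1729]
top grey [ 426  177   44   42 1032] [445.8 197.6] [ 0.6779 -0.2325] z.012 [ 0.6945 -0.2476]
top grey [ 28 203  51  25 618] [ 52.3 215. ] [0.6343 0.4678] z.012 [0.648  0.4989]
top grey [379 208  20  20 287] [389.4 217.7] [ 0.6392 -0.1301] z.012 [ 0.6533 -0.1385]
top grey [310 211  21  20 291] [320.4 220.4] [ 0.6323 -0.0062] z.012 [ 0.6459 -0.0064]
top grey [345 210  20  19 285] [355. 219.] [ 0.6358 -0.0684] z.012 [ 0.6496 -0.0726]
top grey [275 212  21  20 285] [285.9 221.5] [0.6293 0.0556] z.012 [0.6427 0.0596]
top grey [ 78 245  26  15 121] [ 91.8 252.6] [0.568  0.3939] z.012 [0.5774 0.4202]
top grey [540 277  26  34 385] [551.6 293.2] [ 0.5078 -0.4126] z.012 [ 0.5132 -0.4396]
top grey [257 299  20  20 301] [266.8 308.3] [0.4741 0.085 ] z.012 [0.4773 0.0909]
top grey [175 312  15  15 176] [182.3 319. ] [0.4541 0.2303] z.012 [0.
[... 1770 characters left out ...]
grey [257 282  28  18 336] [269.2 291.2] [ 0.6861 -0.0661] z.012 [ 0.6442 -0.0723]
scene grey [617 289  23  24 374] [629.1 298.9] [0.6803 0.4323] z.012 [0.6379 0.4723]
scene grey [ 157  409   89   33 2192] [201.1 422.7] [ 0.8745 -0.1307] z.012 [ 0.8502 -0.143 ]
scene grey [202 477  44   3  74] [228.1 478.5] [ 0.9378 -0.0919] z.012 [ 0.9193 -0.1005]
scene green [404 146  24  47 708] [413.9 167.2] [0.4372 0.1457] z.012 [0.3723 0.1591]
scene green [317 169  23  49 747] [327.9 190.7] [0.4963 0.0087] z.012 [0.4369 0.0094]
scene green [ 593  404   47   76 1898] [617.9 443. ] [0.8873 0.3608] z.012 [0.8642 0.3941]
scene purple [399 211  26  48 797] [410.1 232. ] [0.5734 0.1304] z.012 [0.5211 0.1423]
```

Run:
```python
from h import *
from scipy.spatial.transform import Rotation as Ro
T=camera_model("top");S=camera_model("scene")
def tri(a,b):
    o1,d1=ray(T,a);o2,d2=ray(S,b)
    A=np.stack([d1,-d2],1);x=np.linalg.lstsq(A,o2-o1,rcond=None)[0]
    p=o1+d1*x[0];q=o2+d2*x[1];return (p+q)/2,np.linalg.norm(p-q)
for n,a,b,z in (("46",(429.3,327.5),(201,160.5),.078),("38",(266.8,308.3),(378,181.4),.074),("30",(182.3,319),(468.1,177.8),.07),("22",(355.5,318.5),(278.7,175),.066)):
    p,e=tri(a,b);print(n,p.round(4),round(e,4),onplane(T,a,z)[:2].round(4),onplane(S,b,z)[:2].round(4))
for a,b in (((389.4,217.7),(224,291.4)),((355,219),(269.2,291.2)),((320.4,220.4),(314.9,290.7)),((285.9,221.5),(360.1,290.3))):
    p,e=tri(a,b);print(p.round(4),round(e,4))
s=get_state();print(Ro.from_euler('xyz',s["eef_rot"],degrees=True).as_matrix().round(3),s["tcp_pos"])
```

```text
46 [ 0.4448 -0.1959  0.0803] 0.0013 [ 0.4449 -0.1971] [ 0.4424 -0.196 ]
38 [0.4741 0.0857 0.0757] 0.0016 [0.4741 0.0851] [0.4724 0.0867]
30 [0.4542 0.2314 0.0717] 0.0011 [0.4542 0.2312] [0.4524 0.2325]
22 [ 0.4588 -0.0702  0.0669] 0.0002 [ 0.4588 -0.0703] [ 0.4578 -0.0702]
[ 0.6518 -0.1376  0.018 ] 0.0003
[ 0.6483 -0.072   0.018 ] 0.0005
[ 0.6446 -0.0059  0.0182] 0.001
[0.6413 0.0598 0.0186] 0.0013
[[-0.001 -0.336  0.942]
 [ 0.001  0.942  0.336]
 [-1.     0.001 -0.   ]] [ 0.22673958 -0.63541261  0.24483293]
```

Run:
```python
import cv2
im=cv2.imread("pics/top0.png")[180:260,250:480]; cv2.imwrite("pics/c1.png",cv2.resize(im,None,fx=3.4,fy=3.4,interpolation=cv2.INTER_CUBIC))
```

```text
(no output)
```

View pics/c1.png

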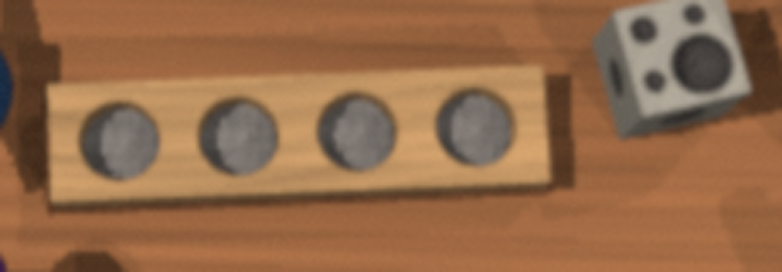

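>>> step_arm([
  [[0,0,0],-1],
  [[0,0,0],-1],
  [[0,0,0],-1],
  [[0,0,0],-1],
  [[0,0,0],-1],
  [[0,0,0],-1],
  [[0,0,0],-1],
  [[0,0,0],-1],
  [[0,0,0],-1],
  [[0,0,0],-1],
  [[0,0,0],-1],
  [[0,0,0],-0.73],
  [[0,0,0],0],
], fingers=0, grip_force=40)

```text
time_s: 1.23
tcp_pos: [0.2268, -0.6355, 0.2452]
eef_rot: [24.7, 90.0, 115.0]
contact_force: [-0.4, 1.0, 0.0]
gripper_width: 0.0874
```

>>> step_arm([
  [[0,-0.5,1],0],
  [[0,-0.5,1],0],
  [[0,-0.5,1],0],
  [[0,-0.5,1],0],
  [[0,-0.5,1],0],
  [[0,-0.5,1],0],
  [[0,-0.5,1],0],
  [[0,-0.5,1],0],
  [[0,-0.5,1],0],
  [[0,-0.5,1],0],
  [[0,-0.5,1],0],
  [[0,-0.5,1],0],
  [[0,-0.5,1],0],
  [[0,-0.5,1],0],
  [[0,-0.5,1],0],
  [[0,-0.5,1],0],
  [[0,-0.5,1],0],
  [[0,-0.5,1],0],
  [[0,-0.5,1],0],
  [[0,-0.5,1],0],
])

```text
time_s: 2.9
tcp_pos: [0.4269, -0.2346, 0.2456]
eef_rot: [-47.3, 90.0, 42.6]
contact_force: [-0.1, -0.3, 0.5]
gripper_width: 0.0877
```

>>> step_arm([
  [[0,-0.5,1],0],
  [[0,-0.4,0.9],0],
  [[0,0,0],0],
  [[0,0,0],0],
  [[0,0,0],0],
])

```text
time_s: 3.32
tcp_pos: [0.4445, -0.1977, 0.2455]
eef_rot: [90.2, 90.0, -179.9]
contact_force: [0.4, 0.4, -0.1]
gripper_width: 0.0879
```

Run:
```python
from h import *
s=get_state();m=camera_model("wrist");im=capture("wrist");cv2.imwrite("pics/w1.png",im)
print(s["tcp_pos"],s["eef_rot"],s["joints"]); print(proj(m,(.4435,-.1965,.078)), -cv2.Rodrigues(m["rvec"])[0].T@m["tvec"])
for p in ((.4435,-.1965,.078),): print([onplane(m,(u,v),.078) for u,v in ((300,200),(340,200))])
```

```text
[ 0.44453254 -0.19768498  0.24551336] [  90.17297536   89.98899003 -179.8682346 ] [-7.56180016e-01  2.54318450e+00 -2.23651915e+01  1.88102581e-04
 -6.51026326e+01  7.14890859e-01]
[316.9554596  221.72510023] [ 0.44497129 -0.26915369  0.38467699]
[array([ 0.45858172, -0.21634318,  0.078     ]), array([ 0.42302595, -0.21631688,  0.078     ])]
```

View pics/w1.png

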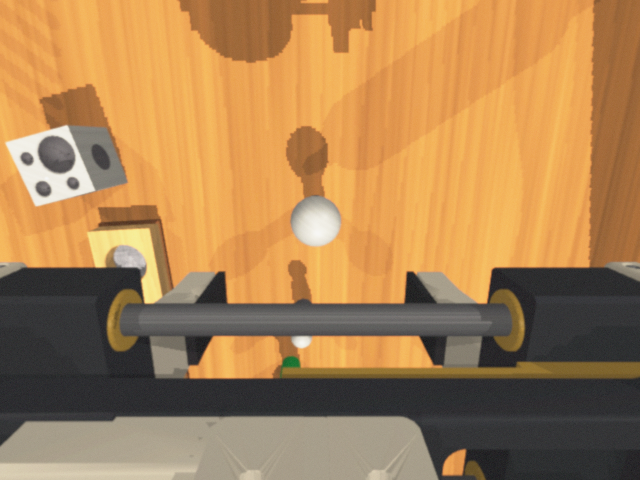

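Wrist view: the 46 ball is at (316,221), and the predicted pixel was (317,222). It's aligned, so I'll descend.

>>> step_arm([
  [[0.8,0,0.03],0],
  [[0.8,0,0],0],
  [[0.8,0,0],0],
  [[0.8,0,0],0],
  [[0.8,0,0],0],
  [[0.8,0,0],0],
  [[0.8,0,0],0],
  [[0.8,0,0],0],
  [[0.8,0,0],0],
  [[0.6,0,0],0],
  [[0.57,0,0],0],
  [[0,0,0],0],
  [[0,0,0],0],
])

```text
time_s: 4.45
tcp_pos: [0.4441, -0.1977, 0.0779]
eef_rot: [93.6, 89.9, -176.5]
contact_force: [-0.5, -1.0, 0.1]
gripper_width: 0.0877
```

>>> step_arm([
  [[0,0,0],0],
  [[0,0,0],0],
  [[0,0,0],0],
  [[0,0,0],0],
  [[0,0,0],0],
  [[0,0,0],0],
  [[0,0,0],0],
  [[0,0,0],0],
  [[0,0,0],0],
  [[0,0,0],0],
], fingers=1, grip_force=45)

```text
time_s: 5.28
tcp_pos: [0.4446, -0.1971, 0.0783]
eef_rot: [119.0, 90.0, -151.0]
contact_force: [-1.0, 0.7, 3.4]
gripper_width: 0.0444
```

>>> step_arm([
  [[-0.2,0,0],0],
  [[-0.4,0,0],0],
  [[-0.6,0,0],0],
  [[-0.6,0,0],0],
  [[-0.6,0,0],0],
  [[-0.6,0,0],0],
  [[-0.6,0,0],0],
  [[-0.6,0,0],0],
  [[-0.6,0,0],0],
  [[-0.6,0,0],0],
  [[-0.6,0,0],0],
  [[-0.6,0,0],0],
  [[-0.4,0,0],0],
  [[-0.2,0,0],0],
  [[0,0,0],0],
  [[0,0,0],0],
])

```text
time_s: 6.62
tcp_pos: [0.4444, -0.1969, 0.2218]
eef_rot: [44.1, 90.0, 134.1]
contact_force: [0.4, -0.1, -6.2]
gripper_width: 0.0442
```

Run:
```python
from h import *
cv2.imwrite("pics/s2.png",capture("scene"))
```

```text
(no output)
```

View pics/s2.png

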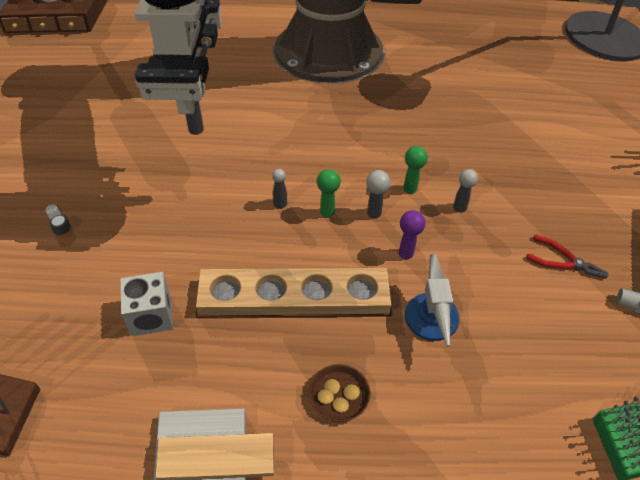

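>>> step_arm([
  [[0,-0.2,0.06],0],
  [[0,-0.5,0.15],0],
  [[0,-0.68,0.2],0],
  [[0,-0.68,0.2],0],
  [[0,-0.68,0.2],0],
  [[0,-0.68,0.2],0],
  [[0,-0.68,0.2],0],
  [[0,-0.68,0.2],0],
  [[0,-0.68,0.2],0],
  [[0,-0.68,0.2],0],
  [[0,-0.68,0.2],0],
  [[0,-0.68,0.2],0],
  [[0,-0.68,0.2],0],
  [[0,-0.68,0.2],0],
  [[0,-0.68,0.2],0],
  [[0,-0.5,0.15],0],
  [[0,-0.26,0.06],0],
  [[0,0,0],0],
  [[0,0,0],0],
  [[0,0,0],0],
])

```text
time_s: 8.33
tcp_pos: [0.6501, -0.1367, 0.2221]
eef_rot: [83.1, 90.0, 173.1]
contact_force: [-0.0, 0.3, -5.3]
gripper_width: 0.0442
```

Run:
```python
from h import *
cv2.imwrite("pics/s3.png",capture("scene")); s=get_state(); print(s["tcp_pos"],s["moment"],s["contact_force"])
```

```text
[ 0.65010918 -0.13675761  0.22230487] [0.00410919 0.08536469 0.02718836] [-0.65902286  0.26143826 -4.313794  ]
```

View pics/s3.png

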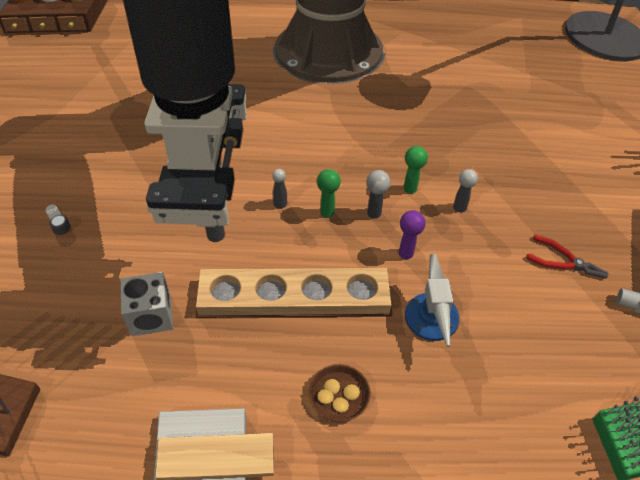

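>>> step_arm([
  [[0.3,0,0],0],
  [[0.6,0,0],0],
  [[0.6,0,0],0],
  [[0.6,0,0],0],
  [[0.6,0,0],0],
  [[0.6,0,0],0],
  [[0.6,0,0],0],
  [[0.6,0,0],0],
  [[0.6,0,0],0],
  [[0.5,0,0],0],
  [[0.3,0,0],0],
  [[0.2,0,0],0],
  [[0.2,0,0],0],
  [[0.1,0,0],0],
  [[0.1,0,0],0],
  [[0.1,0,0],0],
  [[0,0,0],0],
  [[0,0,0],0],
])

```text
time_s: 9.88
tcp_pos: [0.6508, -0.1366, 0.0905]
eef_rot: [-85.9, 90.0, 4.1]
contact_force: [0.7, 0.2, -4.6]
gripper_width: 0.0441
```

Run:
```python
from h import *
cv2.imwrite("pics/s4.png",capture("scene")[120:360,100:420].repeat(2,0).repeat(2,1)); s=get_state(); print(s["tcp_pos"],s["moment"],s["contact_force"])
```

```text
[ 0.65080712 -0.13652937  0.09045876] [0.06503775 0.09065283 0.06909291] [ 0.86916851 -0.88250178 -4.61102367]
```

View pics/s4.png

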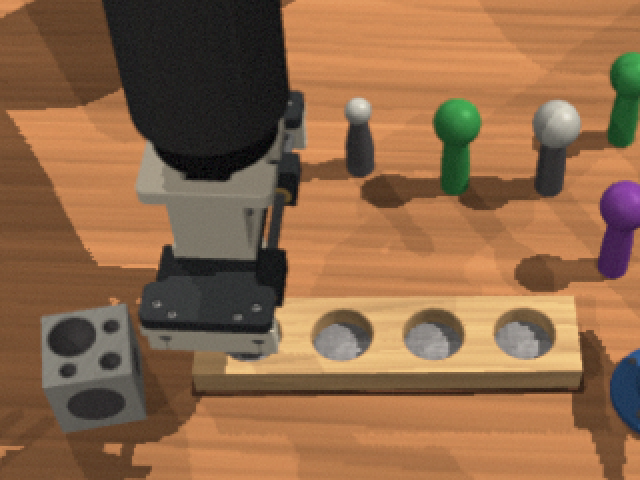

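>>> step_arm([
  [[0.05,0,0],0],
  [[0.05,0,0],0],
  [[0,0,0],0],
])

```text
time_s: 10.18
tcp_pos: [0.651, -0.1369, 0.0903]
eef_rot: [-123.3, 89.9, -33.3]
contact_force: [-4.4, 0.6, 9.5]
gripper_width: 0.0447
```

Contact: the punch is on the pocket floor, with +9.5 N up. Release and rise.

>>> step_arm([
  [[0,0,0],0],
  [[0,0,0],0],
  [[0,0,0],0],
  [[0,0,0],0],
  [[0,0,0],0],
  [[0,0,0],0],
  [[0,0,0],0],
  [[0,0,0],0],
], fingers=0)

```text
time_s: 10.85
tcp_pos: [0.6507, -0.1365, 0.0881]
eef_rot: [95.2, 90.0, -174.7]
contact_force: [0.7, 0.2, 0.1]
gripper_width: 0.0869
```

>>> step_arm([
  [[-0.3,0,0],0],
  [[-0.5,0,0],0],
  [[-0.7,0,0],0],
  [[-0.7,0,0],0],
  [[-0.7,0,0],0],
  [[-0.7,0,0],0],
  [[-0.7,0,0],0],
  [[-0.7,0,0],0],
  [[-0.7,0,0],0],
  [[-0.7,0,0],0],
  [[-0.3,0,0],0],
  [[0,0,0],0],
])

```text
time_s: 11.85
tcp_pos: [0.6516, -0.1367, 0.2249]
eef_rot: [-92.2, 89.8, -2.2]
contact_force: [0.6, -0.7, -0.3]
gripper_width: 0.0877
```

>>> step_arm([
  [[0,0.5,0.62],0],
  [[0,0.5,0.62],0],
  [[0,0.5,0.62],0],
  [[0,0.5,0.62],0],
  [[0,0.5,0.62],0],
  [[0,0.5,0.62],0],
  [[0,0.5,0.62],0],
  [[0,0.5,0.62],0],
  [[0,0.5,0.62],0],
  [[0,0.5,0.62],0],
  [[0,0.5,0.62],0],
  [[0,0.5,0.62],0],
  [[0,0.5,0.62],0],
  [[0,0.5,0.62],0],
  [[0,0.5,0.62],0],
  [[0,0.5,0.62],0],
  [[0,0.5,0.62],0],
  [[0,0.38,0.56],0],
  [[0,0,0],0],
  [[0,0,0],0],
])

```text
time_s: 13.52
tcp_pos: [0.4726, 0.0857, 0.222]
eef_rot: [100.5, 90.0, -169.4]
contact_force: [0.5, -0.3, -0.3]
gripper_width: 0.0876
```

```bash
cat > w.py <<'E'
from h import *
import sys
n,x,y,z=sys.argv[1],*map(float,sys.argv[2:5])
s=get_state();m=camera_model("wrist");im=capture("wrist")
print(s["tcp_pos"].round(4),s["contact_force"].round(1)); pr=proj(m,(x,y,z)); print("pred",pr)
a=onplane(m,pr,z);print("per px u",(onplane(m,pr+[1,0],z)-a)[:2],"v",(onplane(m,pr+[0,1],z)-a)[:2])
g=cv2.cvtColor(im,cv2.COLOR_BGR2HSV);mk=((g[...,1]<60)&(g[...,2]>110)).astype(np.uint8)
c,l,st,ce=cv2.connectedComponentsWithStats(mk)
for i in range(1,c):
    if st[i][4]>80 and np.hypot(*(ce[i]-pr))<60: print(st[i],ce[i],onplane(m,(st[i][0]+st[i][2]/2-.5,st[i][1]+st[i][3]/2-.5),z))
cv2.circle(im,tuple(int(v) for v in pr),3,(0,0,255),1)
cv2.imwrite(f"pics/{n}.png",im)
E
python3 w.py w5 .474 .0853 .074; python3 -c "
from h import *
cv2.imwrite('pics/s5.png',capture('scene'))"
```

```text
[0.4726 0.0857 0.222 ] [ 0.5 -0.3 -0.3]
pred [314.18850747 225.29621058]
per px u [-8.48767638e-04 -1.48929715e-06] v [-8.10413488e-07  8.74798891e-04]
[ 293  202   43   45 1492] [313.83780161 224.40482574] [0.47416088 0.0841684  0.074     ]
```

View pics/w5.png

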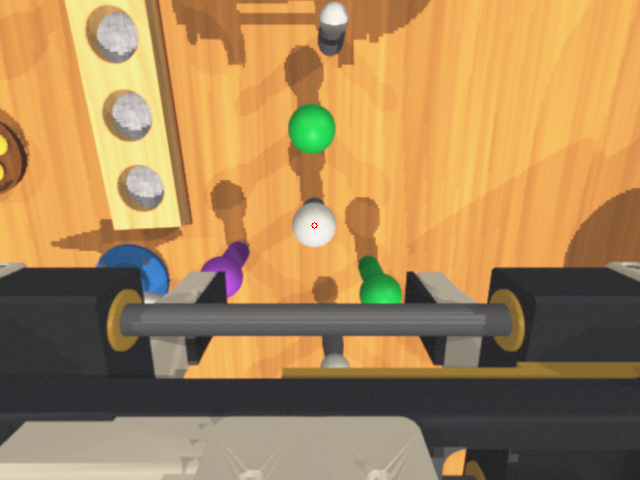

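View pics/s5.png

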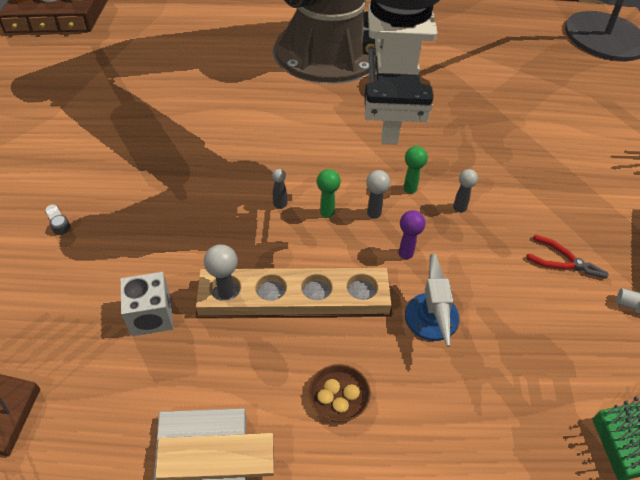

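Punch 46 stands upright in the end pocket, with its ball at scene (221,261). The 38 ball is at wrist (314,225), which matches the prediction. Descend and grip.

>>> step_arm([
  [[0.5,-0.07,-0.03],0],
  [[0.7,0,0],0],
  [[0.7,0,0],0],
  [[0.7,0,0],0],
  [[0.7,0,0],0],
  [[0.7,0,0],0],
  [[0.7,0,0],0],
  [[0.7,0,0],0],
  [[0.7,0,0],0],
  [[0.7,0,0],0],
  [[0.6,0,0],0],
  [[0,0,0],0],
  [[0,0,0],0],
])

```text
time_s: 14.7
tcp_pos: [0.474, 0.0839, 0.0731]
eef_rot: [124.4, 89.9, -145.6]
contact_force: [-0.4, -0.5, 0.5]
gripper_width: 0.0875
```

>>> step_arm([
  [[0,0,0],0],
  [[0,0,0],0],
  [[0,0,0],0],
  [[0,0,0],0],
  [[0,0,0],0],
  [[0,0,0],0],
  [[0,0,0],0],
  [[0,0,0],0],
  [[0,0,0],0],
  [[0,0,0],0],
], fingers=1, grip_force=40)

```text
time_s: 15.53
tcp_pos: [0.4743, 0.0848, 0.0742]
eef_rot: [128.4, 90.0, -141.5]
contact_force: [-0.2, -0.4, 0.2]
gripper_width: 0.0367
```

>>> step_arm([
  [[-0.2,0,0],0],
  [[-0.4,0,0],0],
  [[-0.6,0,0],0],
  [[-0.6,0,0],0],
  [[-0.6,0,0],0],
  [[-0.6,0,0],0],
  [[-0.6,0,0],0],
  [[-0.6,0,0],0],
  [[-0.6,0,0],0],
  [[-0.6,0,0],0],
  [[-0.6,0,0],0],
  [[-0.6,0,0],0],
  [[-0.4,0,0],0],
  [[-0.2,0,0],0],
  [[0,0,0],0],
  [[0,0,0],0],
])

```text
time_s: 16.87
tcp_pos: [0.4741, 0.0847, 0.2178]
eef_rot: [77.7, 90.0, 167.7]
contact_force: [-0.3, -0.5, -4.1]
gripper_width: 0.0362
```

>>> step_arm([
  [[0,-0.15,-0.13],0],
  [[0,-0.35,-0.3],0],
  [[0,-0.59,-0.53],0],
  [[0,-0.59,-0.53],0],
  [[0,-0.59,-0.53],0],
  [[0,-0.59,-0.53],0],
  [[0,-0.59,-0.53],0],
  [[0,-0.59,-0.53],0],
  [[0,-0.59,-0.53],0],
  [[0,-0.59,-0.53],0],
  [[0,-0.59,-0.53],0],
  [[0,-0.59,-0.53],0],
  [[0,-0.59,-0.53],0],
  [[0,-0.59,-0.53],0],
  [[0,-0.59,-0.53],0],
  [[0,-0.35,-0.3],0],
  [[0,-0.13,-0.2],0],
  [[0,0,0],0],
  [[0,0,0],0],
  [[0,0,0],0],
])

```text
time_s: 18.53
tcp_pos: [0.647, -0.0713, 0.2181]
eef_rot: [62.2, 90.0, 152.2]
contact_force: [0.4, 0.4, -4.3]
gripper_width: 0.0359
```

Run:
```python
from h import *
cv2.imwrite("pics/s6.png",capture("scene")[80:380,60:460].repeat(2,0).repeat(2,1)); s=get_state(); print(s["tcp_pos"],s["moment"],s["contact_force"])
```

```text
[ 0.64700635 -0.07110399  0.21830791] [0.01036534 0.11781856 0.00978608] [-1.40909458 -0.03518681 -4.10286492]
```

View pics/s6.png

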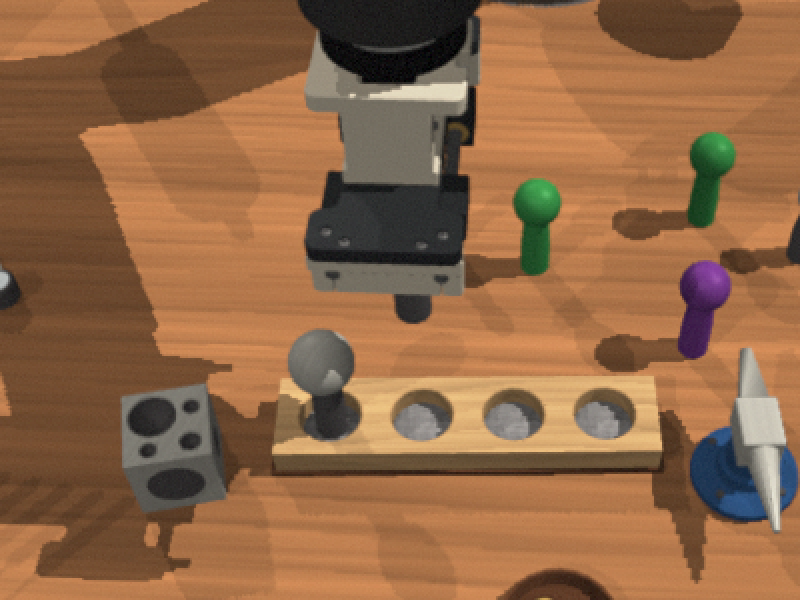

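>>> step_arm([
  [[0.3,0,0],0],
  [[0.6,0,0],0],
  [[0.6,0,0],0],
  [[0.6,0,0],0],
  [[0.6,0,0],0],
  [[0.6,0,0],0],
  [[0.6,0,0],0],
  [[0.6,0,0],0],
  [[0.6,0,0],0],
  [[0.5,0,0],0],
  [[0.3,0,0],0],
  [[0.2,0,0],0],
  [[0.2,0,0],0],
  [[0.1,0,0],0],
  [[0.1,0,0],0],
  [[0.1,0,0],0],
  [[0,0,0],0],
  [[0,0,0],0],
])

```text
time_s: 20.08
tcp_pos: [0.6476, -0.0716, 0.0864]
eef_rot: [-82.1, 90.0, 8.0]
contact_force: [-0.3, -0.5, -4.6]
gripper_width: 0.0364
```

>>> step_arm([
  [[0.05,0,0],0],
  [[0,0,0],0],
  [[0,0,0],0],
])

```text
time_s: 20.33
tcp_pos: [0.6478, -0.0716, 0.0862]
eef_rot: [-98.8, 89.9, -8.8]
contact_force: [-2.8, 0.2, 5.1]
gripper_width: 0.0363
```

Contact; release and rise.

>>> step_arm([
  [[0,0,0],0],
  [[0,0,0],0],
  [[0,0,0],0],
  [[0,0,0],0],
  [[0,0,0],0],
  [[0,0,0],0],
  [[0,0,0],0],
  [[0,0,0],0],
], fingers=0)

```text
time_s: 21.0
tcp_pos: [0.6475, -0.0716, 0.0851]
eef_rot: [103.5, 90.0, -166.5]
contact_force: [-0.1, 0.9, 0.7]
gripper_width: 0.0836
```

>>> step_arm([
  [[-0.3,0,0],0],
  [[-0.5,0,0],0],
  [[-0.7,0,0],0],
  [[-0.7,0,0],0],
  [[-0.7,0,0],0],
  [[-0.7,0,0],0],
  [[-0.7,0,0],0],
  [[-0.7,0,0],0],
  [[-0.7,0,0],0],
  [[-0.7,0,0],0],
  [[-0.3,0,0],0],
  [[0,0,0],0],
])

```text
time_s: 22.0
tcp_pos: [0.6484, -0.0716, 0.2218]
eef_rot: [-85.9, 89.8, 4.1]
contact_force: [0.8, -0.3, -1.1]
gripper_width: 0.0879
```

>>> step_arm([
  [[0,0.52,0.81],0],
  [[0,0.52,0.81],0],
  [[0,0.52,0.81],0],
  [[0,0.52,0.81],0],
  [[0,0.52,0.81],0],
  [[0,0.52,0.81],0],
  [[0,0.52,0.81],0],
  [[0,0.52,0.81],0],
  [[0,0.52,0.81],0],
  [[0,0.52,0.81],0],
  [[0,0.52,0.81],0],
  [[0,0.52,0.81],0],
  [[0,0.52,0.81],0],
  [[0,0.52,0.81],0],
  [[0,0.52,0.81],0],
  [[0,0.52,0.81],0],
  [[0,0.52,0.81],0],
  [[0,0.52,0.81],0],
  [[0,0.34,0.55],0],
  [[0,0,0],0],
])

```text
time_s: 23.67
tcp_pos: [0.4522, 0.2323, 0.2187]
eef_rot: [90.9, 90.0, -179.0]
contact_force: [0.4, -0.1, -0.0]
gripper_width: 0.0874
```

>>> step_arm([
  [[0,0,0],0],
  [[0,0,0],0],
])

```text
time_s: 23.83
tcp_pos: [0.4533, 0.2306, 0.2188]
eef_rot: [133.6, 90.0, -136.3]
contact_force: [0.1, -0.4, -0.5]
gripper_width: 0.0876
```

```bash
python3 w.py w7 .454 .231 .070; python3 -c "
from h import *
cv2.imwrite('pics/s7.png',capture('scene'))"
```

```text
[0.4533 0.2306 0.2188] [ 0.1 -0.4 -0.5]
pred [314.94496475 225.96659424]
per px u [-8.51823488e-04 -3.87835977e-07] v [-2.27497610e-07  8.78318347e-04]
[299 208  33  35 920] [315.10543478 224.85543478] [0.45395337 0.23015231 0.07      ]
```

View pics/w7.png

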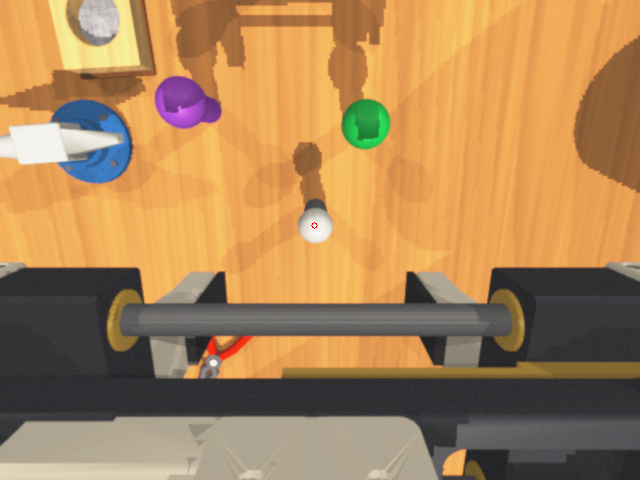

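View pics/s7.png

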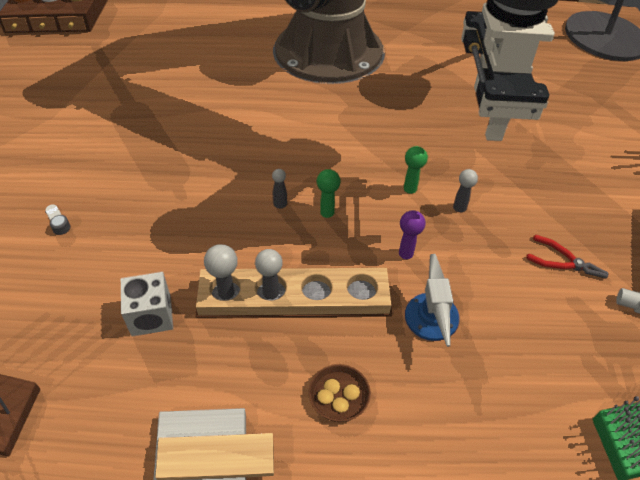

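Punches 46 and 38 stand in pockets 1 and 2. The 30 ball is at wrist (315,225), as predicted. Descend and grip.

>>> step_arm([
  [[0.5,-0.03,-0.02],0],
  [[0.7,0,0],0],
  [[0.7,0,0],0],
  [[0.7,0,0],0],
  [[0.7,0,0],0],
  [[0.7,0,0],0],
  [[0.7,0,0],0],
  [[0.7,0,0],0],
  [[0.7,0,0],0],
  [[0.7,0,0],0],
  [[0.64,0,0],0],
  [[0,0,0],0],
  [[0,0,0],0],
])

```text
time_s: 25.02
tcp_pos: [0.4537, 0.2296, 0.0695]
eef_rot: [139.1, 89.9, -130.9]
contact_force: [0.5, -0.3, 1.1]
gripper_width: 0.0874
```

>>> step_arm([
  [[0,0,0],0],
  [[0,0,0],0],
  [[0,0,0],0],
  [[0,0,0],0],
  [[0,0,0],0],
  [[0,0,0],0],
  [[0,0,0],0],
  [[0,0,0],0],
  [[0,0,0],0],
  [[0,0,0],0],
  [[0,0,0],0],
], fingers=1, grip_force=35)

```text
time_s: 25.93
tcp_pos: [0.4539, 0.2306, 0.0704]
eef_rot: [132.9, 90.0, -137.1]
contact_force: [-1.1, -0.1, 0.4]
gripper_width: 0.0282
```

>>> step_arm([
  [[-0.2,0,0],0],
  [[-0.4,0,0],0],
  [[-0.6,0,0],0],
  [[-0.6,0,0],0],
  [[-0.6,0,0],0],
  [[-0.6,0,0],0],
  [[-0.6,0,0],0],
  [[-0.6,0,0],0],
  [[-0.6,0,0],0],
  [[-0.6,0,0],0],
  [[-0.6,0,0],0],
  [[-0.6,0,0],0],
  [[-0.4,0,0],0],
  [[-0.2,0,0],0],
  [[0,0,0],0],
  [[0,0,0],0],
])

```text
time_s: 27.27
tcp_pos: [0.4537, 0.2304, 0.2141]
eef_rot: [90.2, 90.0, -179.7]
contact_force: [-0.2, -0.1, -3.4]
gripper_width: 0.0284
```

>>> step_arm([
  [[0,-0.15,-0.18],0],
  [[0,-0.35,-0.43],0],
  [[0,-0.57,-0.71],0],
  [[0,-0.57,-0.71],0],
  [[0,-0.57,-0.71],0],
  [[0,-0.57,-0.71],0],
  [[0,-0.57,-0.71],0],
  [[0,-0.57,-0.71],0],
  [[0,-0.57,-0.71],0],
  [[0,-0.57,-0.71],0],
  [[0,-0.57,-0.71],0],
  [[0,-0.57,-0.71],0],
  [[0,-0.57,-0.71],0],
  [[0,-0.57,-0.71],0],
  [[0,-0.57,-0.71],0],
  [[0,-0.57,-0.71],0],
  [[0,-0.57,-0.71],0],
  [[0,-0.3,-0.36],0],
  [[0,-0.15,-0.18],0],
  [[0,0,0],0],
])

```text
time_s: 28.93
tcp_pos: [0.6442, -0.0065, 0.2134]
eef_rot: [105.2, 89.9, -164.8]
contact_force: [0.3, -0.5, -3.0]
gripper_width: 0.0284
```

>>> step_arm([
  [[0,0,0],0],
  [[0,0,0],0],
  [[0,0,0],0],
])

```text
time_s: 29.18
tcp_pos: [0.6437, -0.0047, 0.2145]
eef_rot: [-34.8, 90.0, 55.3]
contact_force: [0.2, 0.4, -2.2]
gripper_width: 0.028
```

Run:
```python
from h import *
cv2.imwrite("pics/s8.png",capture("scene")[80:380,60:460].repeat(2,0).repeat(2,1)); s=get_state(); print(s["tcp_pos"],s["moment"],s["contact_force"])
```

```text
[ 0.6437401  -0.00469624  0.2146285 ] [ 0.01455047  0.07901829 -0.02352857] [ 1.09069538  0.11774269 -1.85570121]
```

View pics/s8.png

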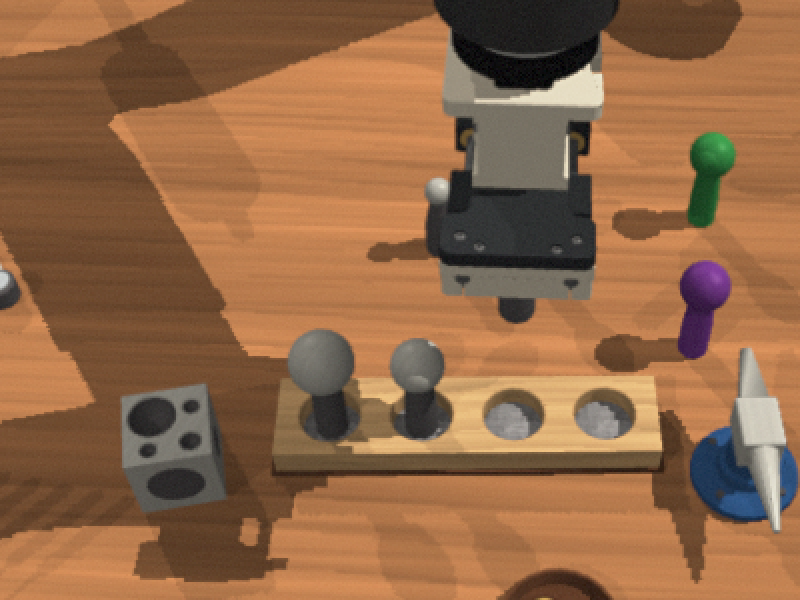

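>>> step_arm([
  [[0.3,0,-0.04],0],
  [[0.6,0,0],0],
  [[0.6,0,0],0],
  [[0.6,0,0],0],
  [[0.6,0,0],0],
  [[0.6,0,0],0],
  [[0.6,0,0],0],
  [[0.6,0,0],0],
  [[0.6,0,0],0],
  [[0.5,0,0],0],
  [[0.3,0,0],0],
  [[0.2,0,0],0],
  [[0.2,0,0],0],
  [[0.1,0,0],0],
  [[0.1,0,0],0],
  [[0.1,0,0],0],
  [[0,0,0],0],
  [[0,0,0],0],
])

```text
time_s: 30.73
tcp_pos: [0.6441, -0.0061, 0.0826]
eef_rot: [-78.5, 90.0, 11.5]
contact_force: [0.5, 0.4, -1.8]
gripper_width: 0.0282
```

>>> step_arm([
  [[0.05,0,0],0],
  [[0,0,0],0],
  [[0,0,0],0],
])

```text
time_s: 30.98
tcp_pos: [0.6445, -0.0062, 0.0824]
eef_rot: [-89.2, 89.9, 0.9]
contact_force: [-1.5, -0.2, 6.0]
gripper_width: 0.0279
```

>>> step_arm([
  [[0,0,0],0],
  [[0,0,0],0],
  [[0,0,0],0],
  [[0,0,0],0],
  [[0,0,0],0],
  [[0,0,0],0],
  [[0,0,0],0],
  [[0,0,0],0],
], fingers=0)

```text
time_s: 31.65
tcp_pos: [0.644, -0.0062, 0.0813]
eef_rot: [104.7, 90.0, -165.2]
contact_force: [-1.3, 0.5, -0.4]
gripper_width: 0.076
```

>>> step_arm([
  [[-0.3,0,0],0],
  [[-0.5,0,0],0],
  [[-0.7,0,0],0],
  [[-0.7,0,0],0],
  [[-0.7,0,0],0],
  [[-0.7,0,0],0],
  [[-0.7,0,0],0],
  [[-0.7,0,0],0],
  [[-0.7,0,0],0],
  [[-0.7,0,0],0],
  [[-0.3,0,0],0],
  [[0,0,0],0],
])

```text
time_s: 32.65
tcp_pos: [0.645, -0.0061, 0.218]
eef_rot: [-80.0, 89.8, 10.0]
contact_force: [0.5, 0.4, 0.9]
gripper_width: 0.0878
```

>>> step_arm([
  [[0,0.6,-0.2],0],
  [[0,0.6,-0.2],0],
  [[0,0.6,-0.2],0],
  [[0,0.6,-0.2],0],
  [[0,0.6,-0.2],0],
  [[0,0.6,-0.2],0],
  [[0,0.6,-0.2],0],
  [[0,0.6,-0.2],0],
  [[0,0.6,-0.2],0],
  [[0,0.6,-0.2],0],
  [[0,0.6,-0.2],0],
  [[0,0.6,-0.2],0],
  [[0,0.6,-0.2],0],
  [[0,0.6,-0.2],0],
  [[0,0.6,-0.2],0],
  [[0,0.3,-0.2],0],
  [[0,0,0],0],
  [[0,0,0],0],
  [[0,0,0],0],
])

```text
time_s: 34.23
tcp_pos: [0.4586, -0.0702, 0.2155]
eef_rot: [-87.6, 90.0, 2.5]
contact_force: [0.7, 0.1, -0.1]
gripper_width: 0.0879
```

```bash
python3 w.py w9 .4588 -.070 .066; python3 -c "
from h import *
cv2.imwrite('pics/s9.png',capture('scene'))"
```

```text
[ 0.4586 -0.0702  0.2155] [ 0.7  0.1 -0.1]
pred [315.75242146 225.43175681]
per px u [-8.53541509e-04 -4.17189533e-07] v [-5.73014214e-07  8.79822197e-04]
[303 211  25  25 498] [314.71686747 222.91365462] [ 0.45944239 -0.07213343  0.066     ]
```

View pics/w9.png

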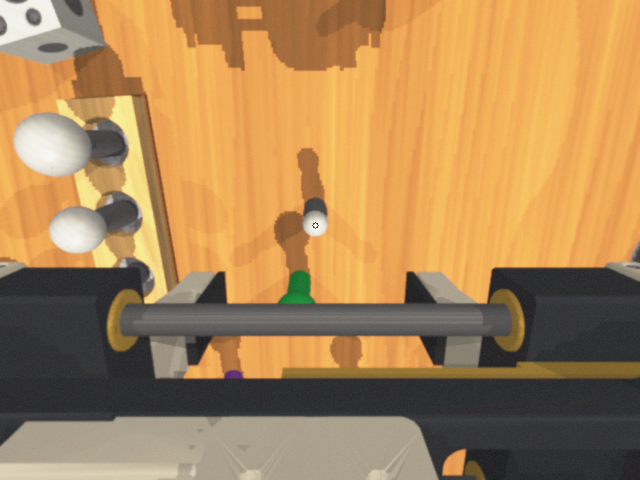

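View pics/s9.png

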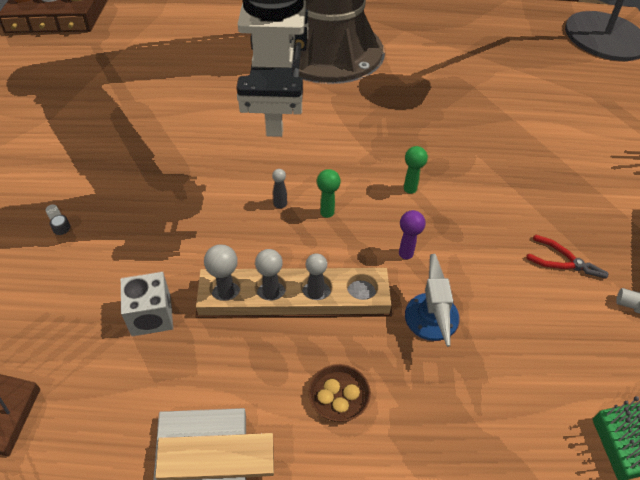

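Three punches stand in order. The 22 ball is at wrist (315,223), about 1 mm off the prediction. Descend and grip.

>>> step_arm([
  [[0.5,-0.02,-0.04],0],
  [[0.7,0,0],0],
  [[0.7,0,0],0],
  [[0.7,0,0],0],
  [[0.7,0,0],0],
  [[0.7,0,0],0],
  [[0.7,0,0],0],
  [[0.7,0,0],0],
  [[0.7,0,0],0],
  [[0.7,0,0],0],
  [[0.68,0,0],0],
  [[0,0,0],0],
  [[0,0,0],0],
])

```text
time_s: 35.42
tcp_pos: [0.4579, -0.0712, 0.0648]
eef_rot: [106.6, 89.8, -163.4]
contact_force: [0.1, 1.1, 1.3]
gripper_width: 0.0878
```

>>> step_arm([
  [[0,0,0],0],
  [[0,0,0],0],
  [[0,0,0],0],
  [[0,0,0],0],
  [[0,0,0],0],
  [[0,0,0],0],
  [[0,0,0],0],
  [[0,0,0],0],
  [[0,0,0],0],
  [[0,0,0],0],
  [[0,0,0],0],
  [[0,0,0],0],
], fingers=1, grip_force=30)

```text
time_s: 36.42
tcp_pos: [0.4585, -0.071, 0.0658]
eef_rot: [-122.9, 90.0, -32.9]
contact_force: [1.1, -0.8, 0.3]
gripper_width: 0.0201
```

>>> step_arm([
  [[-0.2,0,0],0],
  [[-0.4,0,0],0],
  [[-0.6,0,0],0],
  [[-0.6,0,0],0],
  [[-0.6,0,0],0],
  [[-0.6,0,0],0],
  [[-0.6,0,0],0],
  [[-0.6,0,0],0],
  [[-0.6,0,0],0],
  [[-0.6,0,0],0],
  [[-0.6,0,0],0],
  [[-0.6,0,0],0],
  [[-0.4,0,0],0],
  [[-0.2,0,0],0],
  [[0,0,0],0],
  [[0,0,0],0],
])

```text
time_s: 37.75
tcp_pos: [0.4582, -0.071, 0.2095]
eef_rot: [49.9, 90.0, 139.9]
contact_force: [0.3, -0.3, -1.7]
gripper_width: 0.0198
```

>>> step_arm([
  [[0,-0.15,0.1],0],
  [[0,-0.35,0.25],0],
  [[0,-0.54,0.39],0],
  [[0,-0.54,0.39],0],
  [[0,-0.54,0.39],0],
  [[0,-0.54,0.39],0],
  [[0,-0.54,0.39],0],
  [[0,-0.54,0.39],0],
  [[0,-0.54,0.39],0],
  [[0,-0.54,0.39],0],
  [[0,-0.54,0.39],0],
  [[0,-0.54,0.39],0],
  [[0,-0.54,0.39],0],
  [[0,-0.54,0.39],0],
  [[0,-0.54,0.39],0],
  [[0,-0.54,0.39],0],
  [[0,-0.54,0.39],0],
  [[0,-0.35,0.25],0],
  [[0,-0.15,0.1],0],
  [[0,0,0],0],
])

```text
time_s: 39.42
tcp_pos: [0.6409, 0.0605, 0.2093]
eef_rot: [110.9, 90.0, -159.0]
contact_force: [-0.6, 0.2, -1.7]
gripper_width: 0.0202
```

>>> step_arm([
  [[0,0,0],0],
  [[0,0,0],0],
  [[0,0,0],0],
])

```text
time_s: 39.67
tcp_pos: [0.64, 0.0597, 0.21]
eef_rot: [-42.8, 90.0, 47.2]
contact_force: [0.1, 0.3, -1.3]
gripper_width: 0.0202
```

Run:
```python
from h import *
cv2.imwrite("pics/s10.png",capture("scene")[80:380,120:520].repeat(2,0).repeat(2,1)); s=get_state(); print(s["tcp_pos"],s["moment"],s["contact_force"])
```

```text
[0.64006093 0.05971466 0.21006679] [-0.00418734  0.07363419  0.08041098] [ 0.6474286  -0.40726796 -0.97568151]
```

View pics/s10.png

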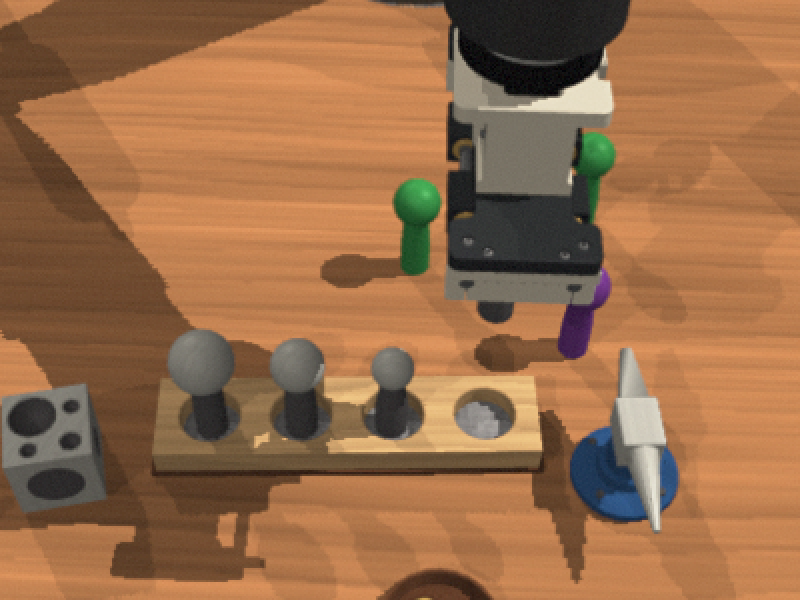

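>>> step_arm([
  [[0.3,0,0],0],
  [[0.6,0,0],0],
  [[0.6,0,0],0],
  [[0.6,0,0],0],
  [[0.6,0,0],0],
  [[0.6,0,0],0],
  [[0.6,0,0],0],
  [[0.6,0,0],0],
  [[0.6,0,0],0],
  [[0.5,0,0],0],
  [[0.3,0,0],0],
  [[0.2,0,0],0],
  [[0.2,0,0],0],
  [[0.1,0,0],0],
  [[0.1,0,0],0],
  [[0.1,0,0],0],
  [[0,0,0],0],
  [[0,0,0],0],
])

```text
time_s: 41.22
tcp_pos: [0.6405, 0.0601, 0.078]
eef_rot: [-73.2, 90.0, 16.9]
contact_force: [-0.2, 0.0, -1.6]
gripper_width: 0.02
```

>>> step_arm([
  [[0.05,0,0],0],
  [[0,0,0],0],
  [[0,0,0],0],
])

```text
time_s: 41.47
tcp_pos: [0.641, 0.0601, 0.0777]
eef_rot: [-81.7, 89.9, 8.4]
contact_force: [-0.5, 0.3, 4.9]
gripper_width: 0.0199
```

>>> step_arm([
  [[0,0,0],0],
  [[0,0,0],0],
  [[0,0,0],0],
  [[0,0,0],0],
  [[0,0,0],0],
  [[0,0,0],0],
  [[0,0,0],0],
  [[0,0,0],0],
  [[0,0,0],0],
], fingers=0)

```text
time_s: 42.22
tcp_pos: [0.6404, 0.06, 0.0767]
eef_rot: [92.2, 90.0, -177.8]
contact_force: [1.0, -0.1, 0.4]
gripper_width: 0.0748
```

>>> step_arm([
  [[-0.3,0,0],0],
  [[-0.5,0,0],0],
  [[-0.7,0,0],0],
  [[-0.7,0,0],0],
  [[-0.7,0,0],0],
  [[-0.7,0,0],0],
  [[-0.7,0,0],0],
  [[-0.7,0,0],0],
  [[-0.7,0,0],0],
  [[-0.7,0,0],0],
  [[-0.3,0,0],0],
  [[0,0,0],0],
])

```text
time_s: 43.22
tcp_pos: [0.6413, 0.0602, 0.2134]
eef_rot: [-74.1, 89.8, 15.9]
contact_force: [-0.9, 0.2, 0.6]
gripper_width: 0.0875
```

>>> step_arm([
  [[0,0.6,0],0],
  [[0,0.6,0],0],
  [[0,0.6,0],0],
  [[0,0.6,0],0],
  [[0,0.6,0],0],
  [[0,0.6,0],0],
  [[0,0.6,0],0],
  [[0,0.6,0],0],
  [[0,0.6,0],0],
  [[0,0.6,0],0],
  [[0,0.6,0],0],
  [[0,0.6,0],0],
  [[0,0.6,0],0],
  [[0,0.6,0],0],
  [[0,0,0],0],
  [[0,0,0],0],
])

```text
time_s: 44.55
tcp_pos: [0.4719, 0.0601, 0.2112]
eef_rot: [-64.6, 89.9, 25.5]
contact_force: [-0.0, -0.2, 0.4]
gripper_width: 0.0877
```

Run:
```python
from h import *
im=capture("scene");cv2.imwrite("pics/s11.png",im);cv2.imwrite("pics/t11.png",capture("top")); s=get_state(); print(s["time_s"],s["tcp_pos"],s["contact_force"])
cv2.imwrite("pics/s11z.png",cv2.resize(im[220:340,110:470],None,fx=2.2,fy=2.2))
```

```text
44.65 [0.47273342 0.06020306 0.21102705] [-0.12861388  0.00355506 -0.61156189]
```

View pics/s11.png

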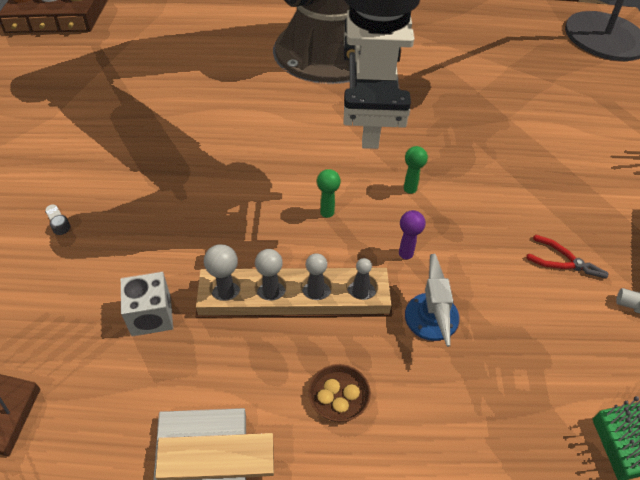

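View pics/s11z.png

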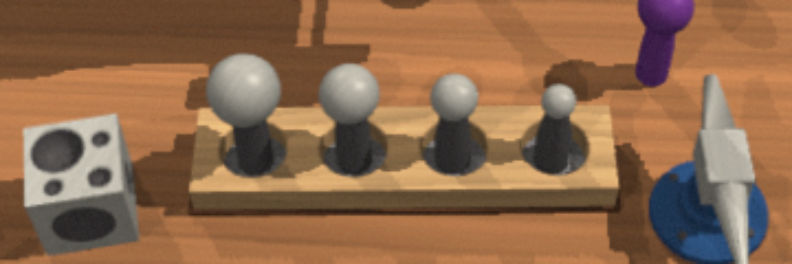

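View pics/t11.png

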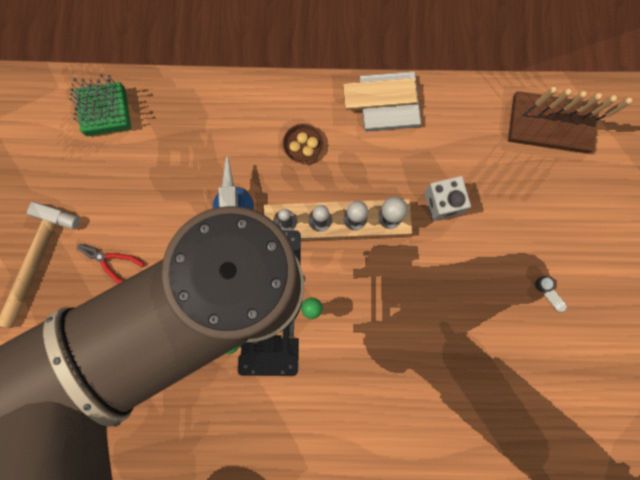

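All four stand upright in falling size from the block to the anvil. Scene ball pixels are (221,261), (269,263), (317,265) and (364,266). The look-alikes are where they were and the arm is clear, so I'll hand in.

```bash
python3 -c "
from plant import *
print(close_job())"
```

```text
the job is handed in; nothing more can be done
None
```

The four punches stand upright, ball up, in the stand: 46 mm in the pocket next to the doming block, then 38 mm, 30 mm, and 22 mm at the anvil end. I gripped each by its ball from above, lowered it until the force reading showed contact with the pocket floor, and released it. I handed in at about 45 s.

The last scene and top pictures showed all four standing, one per pocket and in the right order. The green and purple look-alikes looked unmoved, though the arm hid one green and the purple one in the top view. The arm was clear of everything. The highest force in the readings after each move was about 10 N.

No check failed. The only disagreement was in position: the cameras differed by up to about 2 mm.

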